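Start a binding clamp screw without crossing its thread

ROBOT

A 7-joint arm with a two-finger parallel gripper is mounted at the origin on the work surface. World frame = base frame: x ahead of the robot, y to its left, z up, the work surface at z = 0. Lengths are in m, angles in rad, forces in N, time in s.
With the tool pointing down it reaches from about 0.4 to 0.9 m from the base axis. Payload 5.6 kg.
Tool frame: the origin (TCP) lies between the finger pads; the fingertips stand arm.nose_length ahead of it and the grasp point (between the pads) lies 3 mm ahead of it (arm.nose_length is the distance from the TCP to the fingertips, in m); z points along the fingers, y is the line along which they close (so a half turn about z gives the same grasp; the last joint's range is limited). The gripper opens to 92 mm and grips with 3 to 60 N. Pads are 20 mm wide; open, the fingers measure 128 mm over their backs; the gripper's body (75 mm by 189 mm) begins 69 mm behind the grasp point.
Start: joints at [-1.304, 0.468, -0.012, 1.603, 0.006, 1.071, -0.056], TCP at [0.198, 0.619, 0.237] pointing down, gripper open.
Joint ranges: [-2.53, 2.53], [-0.31, 2.02], [-1.57, 1.55], [0.28, 2.44], [-1.29, 4.43], [0.15, 1.84], [-2.92, 2.92]. Speed limits (rad/s): [2.57, 2.57, 3.14, 3.14, 3.14, 3.14, 3.14].

INTERFACE

Orientations are given as [roll, pitch, yaw] about the fixed x, y, z axes, in that order (R = Rz(yaw) Ry(pitch) Rx(roll)).
In Python, from station import arm gives the robot as it stands.
- The arm moves only by the tool send_rows, never from a script. Its argument "moves" is one flat list of numbers, 7 for each row, row after row: the turn, a rotation vector about the tool's x, y, z in degrees, then the shift along the tool's x, y, z in cm, then the closure, from 0 (fully open) to 1 (shut). In form: [wx, wy, wz, x, y, z, jaw, wx, wy, wz, x, y, z, jaw, ...]. A call has 1 to 12 rows; each row shifts and turns the commanded pose from where the row before left it, along the tool's axes as they then stand; what a row does not reach is not made up. A row lasts 1/12 s, in which the tool goes at most 41.7 mm and 7.16 degrees, less where a joint would pass 70% of its speed; a pose out of reach is approached as far as the arm can. A call with a gripper value outside its range is refused whole. The fingers move at their own pace and stop on an object; "squeeze" is the grip in N (left out, the last holds). Time passes only in rows, so rows that do not move let the fingers close. It gives the time, the measured TCP pose, the force, the opening and the grip force at its end, in the units of the state.
- arm.state(): the state, without advancing time (a new reading comes with each control period).
- arm.grab_frame(name): name is "scene" or "top"; returns a dict with "image" (384x512x3 uint8, red, green, blue), "fx", "fy", "cx", "cy" (pixels), "dist_coeffs" ([k1, k2, p1, p2, k3] as OpenCV has them; the pictures are not rectified), "R" (3x3) and "t" (3): a world point X has camera coordinates R X + t. Camera axes: x right, y down, z forward; pixel columns grow to the right and rows downward; lengths in m; the calibration is good to about 2 mm. A picture is of the moment at which its call begins. There is no depth.
- arm.hand_in(): hands the job in; it is judged then, once.
Trained networks look in the newest picture that a camera, given by its name, has taken for a name from the list of things; names that differ only in an ending like _2 or _b are one class to them, and where a whole thing is asked for, a point or a joint stands for the part that bears it (a point fixed in the world has none). Each returns a list of dicts, best first, with "p" (0 to 1); they miss things now and then, are a little off and sometimes report something else, mostly with a low value. They report only what shows in the picture. A call takes as long as a camera call.
- arm.spot_in(camera, label): "bbox" ([left, top, right, bottom] in pixels, round what is visible of it).
- arm.tip_of(camera, label): "point" ([column, row] in pixels: a listed point, or the origin of a listed thing).
The state is a dict: "time_s": time; "joints": joint angles; "qvel": joint speeds; "tau": joint torques, N m; "position": TCP position; "eef_rot": TCP orientation; "contact_force": force on the tool from outside, world axes, zero at the start; "moment": the same for the moment, N m; "finger_gap": opening from 0.0 (shut) to 1.0 (fully open); "grip_force": force on a finger pad.
Only numpy, scipy, OpenCV 4.12 (cv2) and the standard library are available. Lean on these libraries where they do the work, as an engineer would, in place of code of your own. Each camera call takes 0.05 s, during which the arm holds its last target. There are 200 camera calls.

TASK

The hand screw on the shelf-upright clamp has only been set in the mouth of its thread. Start it clockwise with gentle turns; if it stiffens early it is crossing, so do not force it but ease it back anticlockwise, just as gently, until it stiffens that way, which means the thread has caught. Run it clockwise until it is fully home and snug, and let go, leaving everything else on the table where it is.

Things in the scene. Friction and masses are not known exactly. Their poses are not given: they have to be found in the camera images.
- clamp_screw (a joint): Turn of the hand screw, rad; grows clockwise from above (screwing in); its zero means nothing, only changes count. It does not rise or sink and turns freely (0.05 N m) between resistances. Found in the thread's mouth, not caught. Turned clockwise, it either stiffens within 1.2 rad (crossing) or catches unnoticed by then and runs 1.6 to 3 rad from where it was found until home.
- bush: Bright steel bush, 52 mm across, 8 mm high, on the clamp, carrying the screw; origin under its centre, 78 mm above the table, on the screw axis. Resistances are springy: crossing and back turn about 2 N m per rad, home about 3. Over 0.6 N m on any of them spoils the thread; snug is 0.2 to 0.5 N m. Let go, the screw eases back under 0.3 rad and stays.
- thread_axis (a point): Point on the screw axis at the bush's top, 86 mm above the table. Turning the screw back from crossing makes the thread drop in and catch, little felt; after 1.0 to 1.9 rad of back turn it then stiffens again: it has caught for good. From there it runs freely clockwise 2.4 to 3.6 rad until home.
- bar_centre (a point): Centre of the hand screw's grip bar, on the vertical screw axis, 115 mm above the table. The bar is a dark steel block 50 mm long (this point's x), 14 mm thick (y) and 30 mm high across the top of the screw, so its top is 15 mm above this point; it turns with the screw. Pinch it from above across its 14 mm.
- clamp: Grey clamp fixed to the table: base 150 (x) by 90 (y) mm, bridge 92 by 70 mm with its top at 78 mm; a 260 mm long slotted aluminium shelf upright runs through it along y, under 33 mm high. Origin on the table, on the screw axis.
- spanner: Steel spanner, 160 mm long, lying beside the clamp. Not to be moved; origin at its underside.
- pipe_collar: Steel ring 40 mm across, 16 mm high. Not to be moved; origin under its centre.
- bolt: Steel bolt 45 mm tall standing on its 22 mm head. Not to be moved; origin under its head.
- jar: Jar 64 mm across, 85 mm high. Not to be moved; origin under its centre.
- carton: Cardboard carton 110 x 160 x 70 mm. Not to be moved; origin under its centre.
- driver: Screwdriver lying on the table. Not to be moved; origin at its underside.

How it is judged:
On the way:
1. the screw, properly started, is brought home and snug (0.16 N m or more) (value of joint clamp_screw above 1.9 rad and contact force between bush and clamp above 8 N), for 0.2 s.
At the end, for the whole second after the job is handed in: The hand screw has been brought home with at least 0.16 N m and is still in touch with its seat (over 0.2 N), at rest and let go; everything else is where it was (within 20 mm) (value of joint clamp_screw above 1.9 rad and contact force between bush and clamp above 0.2 N and velocity of joint clamp_screw below 0.05 rad/s).
It fails at once if the thread is forced (more than 0.6 N m on the screw's thread in either direction) (contact force between bush and clamp above 30 N).
It fails at once if a bystander is disturbed (moved over 20 mm) (distance of any of spanner, pipe_collar, bolt, jar, carton, driver from where it was at the start of the episode above 0.02 m).
It also fails if it takes over 67 s, if anything falls off the work surface, if the arm or the gripper's body presses on something with over 40 N, if the wrist force passes 120 N, or if a joint passes its speed limit or range.

## Working session

There is one attempt and no reset: what is moved stays moved. The work goes in short steps, Python scripts to look and compute and a tool call to move; the robot and the scene stay as the last step left them, time stands still between calls to the robot, and variables do not carry over. Pictures are saved under pics/ and viewed, at most 10 in all, crops included, and the job is handed in when it is done.

Besides the shell and the picture viewer there is one more tool, called after "Emit:" as name(argument=value, ...) on one line, values as JSON. send_rows: Moves the arm, as the interface text tells. Its arguments: {"type":"object","properties":{"moves":{"type":"array"},"squeeze":{"type":"number"}},"required":["moves"]}

```bash
mkdir -p pics; ls; cat > h.py <<'E'
import numpy as np, cv2
from station import arm
def cam(f):
    K=np.array([[f["fx"],0,f["cx"]],[0,f["fy"],f["cy"]],[0,0,1.]]);return K,np.array(f["dist_coeffs"],float),np.array(f["R"]),np.array(f["t"])
def ray(f,p):
    K,d,R,t=cam(f); u=cv2.undistortPoints(np.array([[p]],float),K,d)[0,0]
    return -R.T@t, R.T@np.array([u[0],u[1],1.])
def onz(f,p,z):
    c,r=ray(f,p); return c+r*(z-c[2])/r[2]
def proj(f,X):
    K,d,R,t=cam(f); return cv2.projectPoints(np.array(X,float).reshape(-1,3),cv2.Rodrigues(R)[0],t,K,d)[0][:,0]
E
python3 - <<'E'
from h import *
np.set_printoptions(precision=4,suppress=True)
for k,v in arm.state().items(): print(k,np.round(v,4))
print(arm.nose_length)
Z=dict(bar_centre=.115,thread_axis=.086,bush=.078,clamp=0,spanner=0,pipe_collar=0,bolt=0,jar=0,carton=0,driver=0)
fs={}
for n in("scene","top"):
    f=arm.grab_frame(n);cv2.imwrite(f"pics/{n}0.png",f["image"][:,:,::-1])
    c=cam(f);print(n,-c[2].T@c[3])
    for k,z in Z.items():
        for r in arm.tip_of(n,k)[:1]: print(n,k,round(r["p"],2),np.round(r["point"],1),onz(f,r["point"],z)[:2])
E
```

```text
pics
time_s 0.0
joints [-1.304   0.4684 -0.0116  1.6036  0.006   1.0714 -0.0563]
qvel [ 0.0007 -0.0008  0.0005  0.0021  0.0016  0.0018  0.0002]
tau [  0.0001 -52.0587  -0.0126 -24.3761  -0.0567   0.017    0.0002]
position [0.198  0.6185 0.2356]
eef_rot [-3.1398  0.0001  2.8317]
contact_force [0.4225 0.6133 0.1197]
moment [-0.0003  0.0025 -0.0262]
grip_force 0.0
finger_gap 0.995
0.022
scene [ 1.1632 -0.5707  1.0334]
scene bar_centre 0.59 [245.8 188.6] [ 0.5121 -0.0541]
scene thread_axis 0.64 [229.8 255. ] [ 0.6413 -0.2131]
scene bush 0.56 [245.9 199.4] [ 0.5182 -0.0594]
scene clamp 0.74 [248.8 214.9] [ 0.5184 -0.0498]
scene spanner 0.63 [229.8 188.7] [ 0.3984 -0.0282]
scene pipe_collar 0.49 [276.8 246.4] [ 0.6568 -0.062 ]
scene bolt 0.65 [230.5 254.9] [ 0.5949 -0.179 ]
scene jar 0.85 [381.9 165.9] [0.6425 0.4189]
scene carton 0.79 [141.5 312.4] [ 0.585  -0.4522]
scene driver 0.73 [134.  239.1] [ 0.3756 -0.3542]
top [ 0.377  -0.0098  1.3151]
top bar_centre 0.72 [265.8 193.3] [ 0.5228 -0.0489]
top thread_axis 0.71 [269.2 195.3] [ 0.5203 -0.0604]
top bush 0.52 [384.4 183.4] [ 0.5668 -0.4212]
top clamp 0.87 [264.9 201.3] [ 0.5101 -0.0501]
top spanner 0.54 [258.7 232.1] [ 0.4083 -0.0317]
top pipe_collar 0.54 [269.1 159.7] [ 0.6503 -0.0616]
top bolt 0.4 [303.6 177.2] [ 0.5935 -0.1775]
top jar 0.6 [123.8 162.6] [0.6301 0.427 ]
top carton 0.63 [383.6 178.5] [ 0.5952 -0.4448]
top driver 0.81 [357.1 243. ] [ 0.3799 -0.3539]
```

```bash
python3 - <<'E'
import cv2
import numpy as np
a=cv2.imread("pics/scene0.png")[145:265,185:345];b=cv2.imread("pics/top0.png")[145:265,185:345]
cv2.imwrite("pics/crop0.png",np.vstack([cv2.resize(x,None,fx=2.5,fy=2.5,interpolation=cv2.INTER_CUBIC) for x in(a,b)]))
E
```

```text
(no output)
```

View pics/crop0.png

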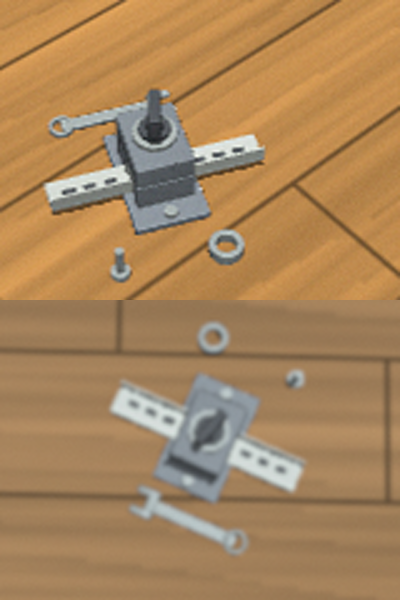

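View pics/top0.png

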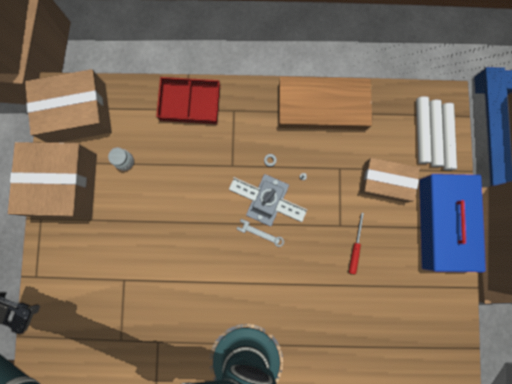

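The crops show the clamp with its dark grip bar at about pixel (268,196) in "top" and (247,190) in "scene". The spanner is near side, the collar and bolt far side. Next I get the bar's centre and angle from its dark pixels.

```bash
python3 - <<'E'
from h import *
np.set_printoptions(precision=4,suppress=True)
f=arm.grab_frame("top");s=arm.grab_frame("scene")
g=cv2.cvtColor(f["image"],cv2.COLOR_RGB2GRAY)
print(g[183:213,255:283])
for n in("top","scene"): print(n,[ (round(r["p"],2),np.round(r["bbox"],1)) for r in arm.spot_in(n,"bar_centre")[:2]])
# projected model for yaw hypotheses, triangulation
a=[ray(f,arm.tip_of("top","bar_centre")[0]["point"]),ray(s,arm.tip_of("scene","bar_centre")[0]["point"])]
for c,r in a: print(c+r*(.115-c[2])/r[2])
gs=cv2.resize(cv2.cvtColor(s["image"],cv2.COLOR_RGB2GRAY)[175:210,230:265],None,fx=16,fy=16,interpolation=cv2.INTER_CUBIC)
gt=cv2.resize(g[180:215,250:285],None,fx=16,fy=16,interpolation=cv2.INTER_CUBIC)
cv2.imwrite("pics/z0.png",cv2.resize(np.hstack([gs,gt]),(800,400)))
E
```

```text
[[133 133 133 132 131 135 139 134 132 140 143 144 143 143 140 136 135 139
  155 175 185 184 172 159 154 153 154 154]
 [132 131 130 127 130 137 133 129 136 142 143 144 145 144 145 142 139 136
  139 148 156 154 151 152 151 150 152 154]
 [138 134 128 124 131 136 130 130 139 145 143 144 146 146 145 145 146 143
  139 138 135 132 136 142 146 148 150 152]
 [152 146 136 130 135 133 126 132 142 145 145 145 145 145 145 145 146 145
  145 144 142 137 137 138 138 139 145 149]
 [155 160 156 153 149 134 128 137 144 146 146 145 145 144 143 144 143 142
  144 146 148 147 146 145 141 137 140 141]
 [156 161 164 167 158 140 134 140 143 145 149 155 155 156 156 153 140 127
  127 137 145 148 151 149 147 144 143 139]
 [182 173 163 156 144 133 136 144 147 153 162 174 177 177 174 166 140 111
  108 120 135 145 151 149 151 150 148 143]
 [212 201 184 157 132 129 140 152 163 173 178 181 177 175 169 155 126 104
   96 104 121 140 149 150 149 151 152 143]
 [218 219 208 175 141 136 149 164 178 182 170 157 147 138 133 120 106  95
   92  93 115 137 147 150 150 151 149 139]
 [207 220 211 175 145 145 161 177 182 167 142 1
[... 1821 characters left out ...]
68]
 [ 76  87  96 114 129 138 144 147 149 150 150 150 149 148 149 149 151 151
  147 144 152 181 207 217 217 214 212 203]
 [ 64  66  71  86 101 115 129 139 144 148 151 151 150 149 151 150 150 150
  148 141 154 186 208 216 216 217 217 215]
 [ 75  69  67  69  73  84  99 112 129 137 144 148 152 151 149 151 150 149
  144 138 150 172 187 199 206 213 215 217]
 [ 86  80  75  69  67  67  70  81  95 110 125 137 145 150 152 151 151 148
  140 137 145 154 156 162 171 186 201 212]
 [113  98  89  78  75  70  67  66  70  78  93 108 124 134 143 148 148 146
  137 139 145 145 138 135 135 147 167 186]]
top []
scene [(0.74, array([244.2, 180.5, 254.8, 198.1]))]
[ 0.5167 -0.0514  0.115 ]
[ 0.5153 -0.0509  0.115 ]
```

View pics/z0.png

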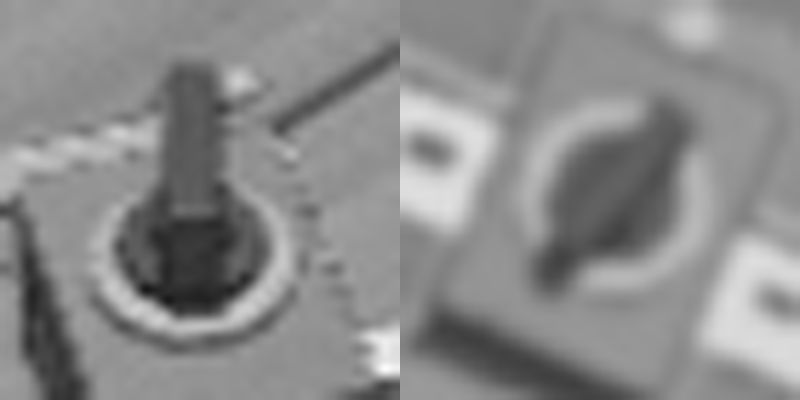

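The zoom shows the bar running from about (273.8,188.7) to (263.1,204.1) in "top" and the bush ring centred at about (268.8,196.9). In "scene" it points nearly straight at the camera.

```bash
python3 - <<'E'
from h import *
from scipy.optimize import minimize
from scipy.spatial import ConvexHull
np.set_printoptions(precision=4,suppress=True)
f=arm.grab_frame("top");s=arm.grab_frame("scene")
a=onz(f,(273.8,188.7),.122);b=onz(f,(263.1,204.1),.122);print(a,b,np.degrees(np.arctan2(*(a-b)[1::-1])))
print("bush top",onz(f,(268.8,196.9),.086))
q=lambda c,r:(230+c/11.43,175+r/11.43)
print("bush scene",onz(s,q(195,250),.086))
print("scene top",onz(s,q(192,65),.13),onz(s,q(190,212),.13))
# silhouette fit: bar box darkness minus surround
def score(p,fr,g):
    x,y,th=p; R=np.array([[np.cos(th),-np.sin(th)],[np.sin(th),np.cos(th)]]);S=8
    def mask(sx,sy,z0,z1):
        P=np.array([np.r_[R@[i*sx,j*sy]+[x,y],z] for i in(-1,1) for j in(-1,1) for z in(z0,z1)])
        m=np.zeros(g.shape,np.uint8);cv2.fillConvexPoly(m,cv2.convexHull(np.round(proj(fr,P)*16).astype(np.int32)),1,shift=4);return m>0
    m=mask(.025,.007,.1,.13);o=mask(.029,.011,.1,.134)&~m
    return g[m].mean()-g[o].mean()
out=[]
G=[];fr=[]
for F in(f,s):
    K=4; F2=dict(F);
    for k in("fx","fy"):F2[k]=F[k]*K
    for k in("cx","cy"):F2[k]=(F[k]+.5)*K-.5
    G.append(cv2.resize(cv2.cvtColor(F["image"],cv2.COLOR_RGB2GRAY).astype(float),None,fx=K,fy=K,interpolation=cv2.INTER_CUBIC));fr.append(F2)
for w in((1,0),(0,1),(1,1)):
    best=min((minimize(lambda p:sum(k*score((p[0]/100,p[1]/100,p[2]),F,g) for k,F,g in zip(w,fr,G)),[51.8,-5.3,t],method="Nelder-Mead",options=dict(initial_simplex=np.array([[51.8,-5.3,t],[52.3,-5.3,t],[51.8,-4.8,t],[51.8,-5.3,t+.15]]))) for t in np.radians([-60,-45,-30,-15])),key=lambda r:r.fun)
    print(w,best.x[:2]/100,np.degrees(best.x[2]),best.fun)
E
```

```text
[ 0.5364 -0.0725  0.122 ] [ 0.4892 -0.0411  0.122 ] -33.54134560782886
bush top [ 0.5153 -0.0593  0.086 ]
bush scene [ 0.5184 -0.0551  0.086 ]
scene top [ 0.5014 -0.0414  0.13  ] [ 0.5383 -0.0723  0.13  ]
(1, 0) [ 0.5071 -0.0459] -17.2892835562354 -32.20297275047301
(0, 1) [ 0.5192 -0.0614] -51.66415052944156 -45.933392635703854
(1, 1) [ 0.522  -0.0606] -57.98071384673549 -72.0843211892905
```

Emit:
send_rows(moves=[0,0,0,-1.2,-1.3,0,0,0,0,0,-2.2,-2.4,0,0,0,0,0,-2.2,-2.4,0,0,0,0,0,-2.2,-2.4,0,0,0,0,0,-2.2,-2.4,0,0,0,0,0,-2.2,-2.4,0,0,0,0,0,-2.2,-2.4,0,0,0,0,0,-2.2,-2.4,0,0,0,0,0,-2.2,-2.4,0,0,0,0,0,-2.2,-2.4,0,0,0,0,0,-2.2,-2.4,0,0,0,0,0,-2.2,-2.4,0,0], squeeze=20)

```text
time_s: 2.5
position: [0.3561, 0.2764, 0.2369]
eef_rot: [3.141, 0.0, 2.832]
contact_force: [0.1, -0.0, -0.2]
finger_gap: 1.001
grip_force: 0.0
```

Emit:
send_rows(moves=[0,0,0,-2.2,-2.4,0,0,0,0,0,-2.2,-2.4,0,0,0,0,0,-2.2,-2.4,0,0,0,0,0,-2.2,-2.4,0,0,0,0,0,-2.2,-2.4,0,0,0,0,0,-2.2,-2.4,0,0,0,0,0,-2.2,-2.4,0,0,0,0,0,-2.2,-2.4,0,0,0,0,0,-2.2,-2.4,0,0,0,0,0,-2.2,-2.4,0,0,0,0,0,-2.2,-2.4,0,0,0,0,0,-1.2,-1.3,0,0])

```text
time_s: 3.5
position: [0.5142, -0.0673, 0.2371]
eef_rot: [-3.141, 0.002, 2.828]
contact_force: [-0.7, -0.6, 0.9]
finger_gap: 1.001
grip_force: 0.0
```

```bash
cat > st.py <<'E'
from h import *
np.set_printoptions(precision=4,suppress=True)
def show():
    s=arm.state()
    for k in("time_s","joints","position","eef_rot","contact_force","moment","finger_gap","grip_force"): print(k,np.round(s[k],4))
    return s
def delta(X,yaw):
    from scipy.spatial.transform import Rotation as Q
    s=arm.state();R=Q.from_euler("xyz",s["eef_rot"]);D=Q.from_euler("xyz",[np.pi,0,yaw])
    print("shift cm now-tool",R.inv().apply(np.array(X)-s["position"])*100,"rotvec deg",np.degrees((R.inv()*D).as_rotvec()))
E
python3 - <<'E'
from st import *
show();delta([.517,-.057,.2],np.radians(143))
E
```

```text
time_s 3.5
joints [-0.3217  0.2496  0.4544  1.9476 -0.1302  0.9709  1.4515]
position [ 0.5142 -0.0673  0.2371]
eef_rot [-3.1407  0.002   2.8282]
contact_force [-0.718  -0.5942  0.9073]
moment [ 0.0139 -0.0179 -0.0458]
finger_gap 1.0012
grip_force 0.0
shift cm now-tool [0.0567 1.0698 3.7041] rotvec deg [-0.033   0.1236 19.0461]
```

Emit:
send_rows(moves=[0,0,0,0,0.5,1.2,0,0,0,0,0,0.6,1.2,0,0,0,6.3,0,0,1.3,0,0,0,6.3,0,0,0,0,0,0,6.4,0,0,0,0,0,0,0,0,0,0,0,0,0,0,0,0,0,0])

```text
time_s: 4.08
position: [0.5162, -0.0519, 0.1991]
eef_rot: [-3.141, -0.001, 2.505]
contact_force: [0.0, -0.5, 0.2]
finger_gap: 1.006
grip_force: 0.0
```

```bash
python3 - <<'E'
from st import *
show()
s=arm.grab_frame("scene");f=arm.grab_frame("top")
a=cv2.resize(s["image"][135:220,195:295],(800,680),interpolation=cv2.INTER_CUBIC)[:600]
cv2.imwrite("pics/a1.png",a[:,:,::-1])
st=arm.state();print(proj(s,st["position"]),proj(s,[.517,-.057,.115]))
for n,F in(("scene",s),("top",f)):
  for k,z in dict(bar_centre=.115,bush=.078,thread_axis=.086).items():
    for r in arm.tip_of(n,k)[:1]: print(n,k,round(r["p"],2),np.round(r["point"],1),onz(F,r["point"],z)[:2])
E
```

```text
time_s 4.0833
joints [-0.3791  0.3073  0.4974  1.9838 -0.1862  0.8951  1.1499]
position [ 0.5162 -0.0519  0.1991]
eef_rot [-3.1413 -0.0007  2.5049]
contact_force [ 0.0101 -0.4855  0.2211]
moment [-0.043  -0.0467  0.0139]
finger_gap 1.0059
grip_force 0.0
[[246.8614 167.8495]] [[246.0988 190.0901]]
scene bar_centre 0.43 [246.8 189.9] [ 0.5177 -0.055 ]
scene bush 0.56 [246.9 202. ] [ 0.5275 -0.0634]
```

View pics/a1.png

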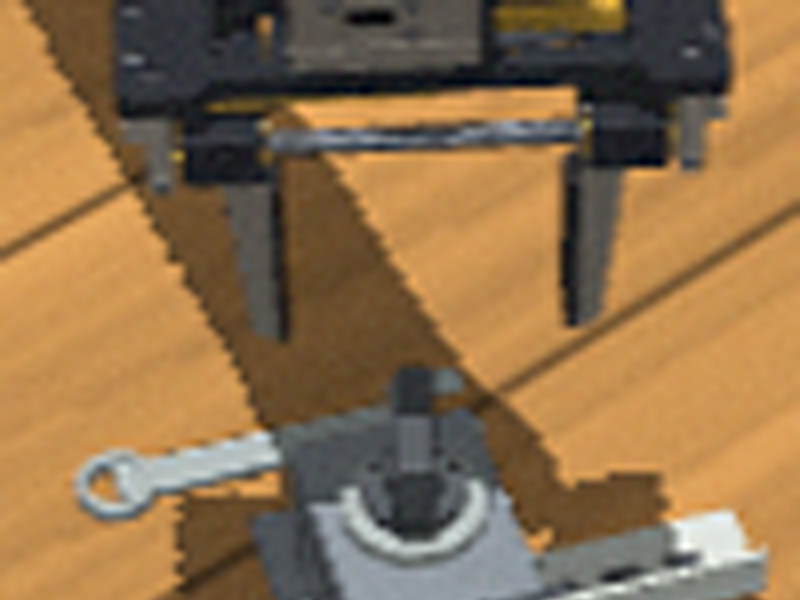

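The picture shows the open fingers straddling the bar squarely, tips at (275,335) and (578,322) of the crop, with the bar at about x=418. So only a few millimetres need correcting. I'll go down and close lightly first.

Emit:
send_rows(moves=[0,0,1.5,-0.36,-0.18,1.0,0,0,0,0,0,0,1.6,0,0,0,0,0,0,1.8,0,0,0,0,0,0,1.8,0,0,0,0,0,0,1.2,0,0,0,0,0,0,0,0.5,0,0,0,0,0,0,0.7,0,0,0,0,0,0,0.8,0,0,0,0,0,0,1,0,0,0,0,0,0,1,0,0,0,0,0,0,1,0,0,0,0,0,0,1], squeeze=5)

```text
time_s: 5.48
position: [0.5185, -0.0565, 0.1261]
eef_rot: [3.141, 0.001, 2.474]
contact_force: [0.1, -0.4, 0.0]
finger_gap: 0.512
grip_force: 0.0
```

```bash
python3 -c "
from st import *
show()"
```

```text
time_s 5.4833
joints [-0.3293  0.4247  0.4604  2.0299 -0.2741  0.7446  1.202 ]
position [ 0.5185 -0.0565  0.1261]
eef_rot [3.1408 0.0007 2.474 ]
contact_force [ 0.1272 -0.4021  0.034 ]
moment [ 0.0096 -0.0023 -0.0342]
finger_gap 0.5116
grip_force 0.0
```

Emit:
send_rows(moves=[0,0,0,0,0,0,1,0,0,0,0,0,0,1,0,0,0,0,0,0,1,0,0,0,0,0,0,1,0,0,0,0,0,0,1,0,0,0,0,0,0,1,0,0,0,0,0,0,1,0,0,0,0,0,0,1,0,0,0,0,0,0,1,0,0,0,0,0,0,1])

```text
time_s: 6.32
position: [0.5174, -0.0583, 0.1262]
eef_rot: [-3.14, -0.001, 2.472]
contact_force: [-4.6, -3.6, 8.9]
finger_gap: 0.172
grip_force: 11.3
```

```bash
python3 -c "
from st import *
show()"
```

```text
time_s 6.3167
joints [-0.3282  0.4245  0.4624  2.0305 -0.2722  0.7468  1.2019]
position [ 0.5174 -0.0583  0.1262]
eef_rot [-3.1399 -0.0005  2.4723]
contact_force [-4.6015 -3.5708  8.8673]
moment [-0.8176  1.0958 -0.0367]
finger_gap 0.172
grip_force 11.2657
```

Emit:
send_rows(moves=[0,0,0,0,-0.1,0,1,0,0,0,0,-0.1,0,1,0,0,0,0,0,0,1,0,0,0,0,0,0,1])

```text
time_s: 6.65
position: [0.5169, -0.0589, 0.1263]
eef_rot: [-3.142, 0.0, 2.473]
contact_force: [-3.0, -1.0, 8.1]
finger_gap: 0.156
grip_force: 9.2
```

```bash
python3 -c "
from st import *
show()"
```

```text
time_s 6.65
joints [-0.3262  0.4229  0.4618  2.0324 -0.273   0.7449  1.205 ]
position [ 0.5169 -0.0589  0.1263]
eef_rot [-3.1416  0.0001  2.4729]
contact_force [-2.9742 -0.9516  8.0621]
moment [-0.2794  0.6162 -0.1312]
finger_gap 0.1559
grip_force 9.1775
```

Emit:
send_rows(moves=[0,0,0,0.05,-0.1,-0.12,1,0,0,0,0,0,0,1,0,0,0,0,0,0,1,0,0,0,0,0,0,1])

```text
time_s: 6.98
position: [0.5165, -0.0588, 0.1269]
eef_rot: [3.141, 0.001, 2.474]
contact_force: [1.7, -1.3, -2.2]
finger_gap: 0.154
grip_force: 5.0
```

```bash
python3 -c "
from st import *
show()"
```

```text
time_s 6.9833
joints [-0.3271  0.4209  0.4622  2.0337 -0.2718  0.7443  1.2048]
position [ 0.5165 -0.0588  0.1269]
eef_rot [3.1412 0.0011 2.4738]
contact_force [ 1.7202 -1.2885 -2.1676]
moment [-0.2828 -0.577  -0.1172]
finger_gap 0.1536
grip_force 5.001
```

Emit:
send_rows(moves=[0,0,0,0,0,0,1,0,0,0,0,0,0,1,0,0,0,0,0,0,1,0,0,0,0,0,0,1], squeeze=18)

```text
time_s: 7.32
position: [0.5165, -0.0588, 0.1269]
eef_rot: [3.141, 0.001, 2.474]
contact_force: [3.0, -1.6, -2.4]
finger_gap: 0.155
grip_force: 18.0
```

```bash
cat > r.py <<'E'
from st import *
s=arm.state()
print(s["time_s"],"yaw %.2f"%np.degrees(s["eef_rot"][2]),"q7 %.3f tau7 %.3f Mz %.3f"%(s["joints"][6],s["tau"][6],s["moment"][2]),"pos",s["position"],"F",np.round(s["contact_force"],1),"M",np.round(s["moment"],2),"gap %.3f grip %.1f"%(s["finger_gap"],s["grip_force"]))
E
python3 r.py
```

```text
7.3167 yaw 141.74 q7 1.205 tau7 0.015 Mz -0.031 pos [ 0.5165 -0.0588  0.1269] F [ 3.  -1.6 -2.4] M [-0.45 -0.83 -0.03] gap 0.155 grip 18.0
```

Emit:
send_rows(moves=[0,0,2,0,0,0,1,0,0,2,0,0,0,1,0,0,2,0,0,0,1,0,0,0,0,0,0,1,0,0,0,0,0,0,1])

```text
time_s: 7.73
position: [0.5164, -0.0589, 0.1269]
eef_rot: [3.141, 0.001, 2.37]
contact_force: [3.1, -2.8, -2.4]
finger_gap: 0.149
grip_force: 18.0
```

```bash
python3 r.py
```

```text
7.7333 yaw 135.78 q7 1.116 tau7 0.018 Mz -0.077 pos [ 0.5164 -0.0589  0.1269] F [ 3.1 -2.8 -2.4] M [-0.62 -0.91 -0.08] gap 0.149 grip 18.0
```

Emit:
send_rows(moves=[0,0,2,-0.08,0,0.03,1,0,0,2,0,0,0,1,0,0,2,0,0,0,1,0,0,2,0,0,0,1,0,0,0,0,0,0,1])

```text
time_s: 8.15
position: [0.5163, -0.0591, 0.1269]
eef_rot: [-3.142, -0.001, 2.23]
contact_force: [0.7, -1.8, 4.6]
finger_gap: 0.154
grip_force: 18.0
```

```bash
python3 r.py
```

```text
8.15 yaw 127.75 q7 0.998 tau7 -0.239 Mz -0.062 pos [ 0.5163 -0.0591  0.1269] F [ 0.7 -1.8  4.6] M [-0.43 -0.16 -0.06] gap 0.154 grip 18.0
```

Emit:
send_rows(moves=[0,0,0,0,0,0,1,0,0,0,0,0,0,1])

```text
time_s: 8.32
position: [0.5164, -0.0591, 0.1268]
eef_rot: [3.142, -0.001, 2.231]
contact_force: [1.0, -1.8, 4.8]
finger_gap: 0.148
grip_force: 18.0
```

```bash
python3 r.py
```

```text
8.3167 yaw 127.82 q7 0.999 tau7 0.055 Mz -0.096 pos [ 0.5164 -0.0591  0.1268] F [ 1.  -1.8  4.8] M [-0.39 -0.03 -0.1 ] gap 0.148 grip 18.0
```

Emit:
send_rows(moves=[0,0,2,0,0,-0.02,1,0,0,2,0,0,0,1,0,0,2,0,0,0,1,0,0,2,0,0,0,1,0,0,0,0,0,0,1,0,0,0,0,0,0,1])

```text
time_s: 8.82
position: [0.5162, -0.0592, 0.1268]
eef_rot: [-3.141, -0.001, 2.091]
contact_force: [-0.6, -1.4, 4.9]
finger_gap: 0.153
grip_force: 18.0
```

```bash
python3 r.py
```

```text
8.8167 yaw 119.83 q7 0.881 tau7 0.042 Mz -0.080 pos [ 0.5162 -0.0592  0.1268] F [-0.6 -1.4  4.9] M [-0.43  0.08 -0.08] gap 0.153 grip 18.0
```

Emit:
send_rows(moves=[0,0,2,0,0,-0.02,1,0,0,2,0,0,0,1,0,0,2,0,0,0,1,0,0,2,0,0,0,1,0,0,0,0,0,0,1,0,0,0,0,0,0,1])

```text
time_s: 9.32
position: [0.516, -0.0592, 0.1268]
eef_rot: [-3.141, -0.001, 1.952]
contact_force: [-1.9, -1.1, 4.2]
finger_gap: 0.153
grip_force: 18.0
```

```bash
python3 r.py
```

```text
9.3167 yaw 111.85 q7 0.763 tau7 0.016 Mz -0.019 pos [ 0.516  -0.0592  0.1268] F [-1.9 -1.1  4.2] M [-0.51  0.21 -0.02] gap 0.153 grip 18.0
```

Emit:
send_rows(moves=[0,0,2,0,0,-0.02,1,0,0,2,0,0,0,1,0,0,2,0,0,0,1,0,0,2,0,0,0,1,0,0,0,0,0,0,1,0,0,0,0,0,0,1])

```text
time_s: 9.82
position: [0.5159, -0.0593, 0.1269]
eef_rot: [-3.14, -0.0, 1.812]
contact_force: [-1.5, -2.4, 3.5]
finger_gap: 0.146
grip_force: 18.0
```

```bash
python3 r.py
```

```text
9.8167 yaw 103.84 q7 0.645 tau7 0.026 Mz -0.080 pos [ 0.5159 -0.0593  0.1269] F [-1.5 -2.4  3.5] M [-0.59  0.39 -0.08] gap 0.146 grip 18.0
```

Emit:
send_rows(moves=[0,0,2,0,0,-0.02,1,0,0,2,0,0,0,1,0,0,2,0,0,0,1,0,0,2,0,0,0,1,0,0,0,0,0,0,1,0,0,0,0,0,0,1])

```text
time_s: 10.32
position: [0.5158, -0.0593, 0.1269]
eef_rot: [-3.14, -0.0, 1.673]
contact_force: [-2.4, -2.8, 0.9]
finger_gap: 0.151
grip_force: 18.0
```

```bash
python3 r.py
```

```text
10.3167 yaw 95.85 q7 0.528 tau7 -0.038 Mz -0.016 pos [ 0.5158 -0.0593  0.1269] F [-2.4 -2.8  0.9] M [-0.76  0.49 -0.02] gap 0.151 grip 18.0
```

Emit:
send_rows(moves=[0,0,2,-0.04,-0.05,0,1,0,0,2,0,0,0,1,0,0,2,0,0,0,1,0,0,2,0,0,0,1,0,0,0,0,0,0,1,0,0,0,0,0,0,1])

```text
time_s: 10.82
position: [0.5156, -0.0594, 0.1269]
eef_rot: [-3.14, -0.0, 1.534]
contact_force: [-2.2, -0.3, 0.1]
finger_gap: 0.149
grip_force: 18.0
```

```bash
python3 r.py
```

```text
10.8167 yaw 87.88 q7 0.412 tau7 -0.198 Mz 0.153 pos [ 0.5156 -0.0594  0.1269] F [-2.2 -0.3  0.1] M [-0.45  0.37  0.15] gap 0.149 grip 18.0
```

Emit:
send_rows(moves=[0,0,1.5,0,0,0,1,0,0,1.5,0,0,0,1,0,0,0,0,0,0,1,0,0,0,0,0,0,1])

```text
time_s: 11.15
position: [0.5155, -0.0594, 0.1269]
eef_rot: [-3.14, -0.0, 1.48]
contact_force: [-2.9, -1.0, -2.9]
finger_gap: 0.153
grip_force: 18.0
```

```bash
python3 r.py
```

```text
11.15 yaw 84.78 q7 0.367 tau7 -0.310 Mz 0.237 pos [ 0.5155 -0.0594  0.1269] F [-2.9 -1.  -2.9] M [-0.34  0.53  0.24] gap 0.153 grip 18.0
```

Stiffening at about 0.92 rad, rising at about 2 N m/rad, so it is crossing. I'll ease it back.

Emit:
send_rows(moves=[0,0,-3,0,-0.03,0,1,0,0,-5,0,0,0,1,0,0,-5,0,0,0,1,0,0,-5,0,0,0,1,0,0,-5,0,0,0,1,0,0,-5,0,0,0,1,0,0,-5,0,0,0,1,0,0,-5,0,0,0,1,0,0,-5,0,0,0,1,0,0,-4,0,0,0,1,0,0,0,0,0,0,1,0,0,0,0,0,0,1])

```text
time_s: 12.15
position: [0.5164, -0.0591, 0.127]
eef_rot: [3.14, 0.0, 2.297]
contact_force: [3.0, 1.0, -10.8]
finger_gap: 0.15
grip_force: 18.0
```

```bash
python3 r.py
```

```text
12.15 yaw 131.63 q7 1.055 tau7 0.035 Mz 0.056 pos [ 0.5164 -0.0591  0.127 ] F [  3.    1.  -10.8] M [ 0.17 -0.71  0.06] gap 0.150 grip 18.0
```

Emit:
send_rows(moves=[0,0,-2,0,-0.03,0.1,1,0,0,-2,0,0,0,1,0,0,-2,0,0,0,1,0,0,-2,0,0,0,1,0,0,0,0,0,0,1,0,0,0,0,0,0,1])

```text
time_s: 12.65
position: [0.5165, -0.059, 0.1269]
eef_rot: [3.14, 0.001, 2.437]
contact_force: [1.7, 3.3, -0.2]
finger_gap: 0.149
grip_force: 18.0
```

```bash
python3 r.py
```

```text
12.65 yaw 139.66 q7 1.176 tau7 -0.017 Mz 0.032 pos [ 0.5165 -0.059   0.1269] F [ 1.7  3.3 -0.2] M [ 0.69 -0.27  0.03] gap 0.149 grip 18.0
```

Emit:
send_rows(moves=[0,0,-2,0,0.03,0,1,0,0,-2,0,0,0,1,0,0,-2,0,0,0,1,0,0,-2,0,0,0,1,0,0,0,0,0,0,1,0,0,0,0,0,0,1])

```text
time_s: 13.15
position: [0.5166, -0.0588, 0.1269]
eef_rot: [3.14, 0.001, 2.577]
contact_force: [1.4, 3.9, 1.4]
finger_gap: 0.151
grip_force: 18.0
```

```bash
python3 r.py
```

```text
13.15 yaw 147.67 q7 1.295 tau7 -0.021 Mz 0.051 pos [ 0.5166 -0.0588  0.1269] F [1.4 3.9 1.4] M [ 0.88 -0.28  0.05] gap 0.151 grip 18.0
```

Emit:
send_rows(moves=[0,0,-2,0.02,0.08,0,1,0,0,-2,0,0,0,1,0,0,-2,0,0,0,1,0,0,-2,0,0,0,1,0,0,0,0,0,0,1,0,0,0,0,0,0,1])

```text
time_s: 13.65
position: [0.5167, -0.0587, 0.1268]
eef_rot: [3.141, 0.001, 2.717]
contact_force: [0.9, 2.7, 4.7]
finger_gap: 0.153
grip_force: 18.0
```

```bash
python3 r.py
```

```text
13.65 yaw 155.65 q7 1.413 tau7 -0.033 Mz 0.031 pos [ 0.5167 -0.0587  0.1268] F [0.9 2.7 4.7] M [ 0.77 -0.22  0.03] gap 0.153 grip 18.0
```

Emit:
send_rows(moves=[0,0,-2,0.02,0.03,-0.05,1,0,0,-2,0,0,0,1,0,0,-2,0,0,0,1,0,0,-2,0,0,0,1,0,0,0,0,0,0,1,0,0,0,0,0,0,1])

```text
time_s: 14.15
position: [0.5167, -0.0584, 0.1269]
eef_rot: [3.141, 0.002, 2.856]
contact_force: [3.6, 2.5, -0.5]
finger_gap: 0.15
grip_force: 18.0
```

```bash
python3 r.py
```

```text
14.15 yaw 163.64 q7 1.532 tau7 -0.001 Mz 0.112 pos [ 0.5167 -0.0584  0.1269] F [ 3.6  2.5 -0.5] M [ 0.58 -0.92  0.11] gap 0.150 grip 18.0
```

Emit:
send_rows(moves=[0,0,-2,-0.05,0.05,0,1,0,0,-2,0,0,0,1,0,0,-2,0,0,0,1,0,0,-2,0,0,0,1,0,0,0,0,0,0,1,0,0,0,0,0,0,1])

```text
time_s: 14.65
position: [0.5168, -0.0583, 0.1268]
eef_rot: [-3.141, 0.001, 2.996]
contact_force: [2.6, 2.5, 0.1]
finger_gap: 0.149
grip_force: 18.0
```

```bash
python3 r.py
```

```text
14.65 yaw 171.63 q7 1.652 tau7 -0.003 Mz 0.036 pos [ 0.5168 -0.0583  0.1268] F [2.6 2.5 0.1] M [ 0.53 -0.62  0.04] gap 0.149 grip 18.0
```

Emit:
send_rows(moves=[0,0,-2,-0.03,0.05,0,1,0,0,-2,0,0,0,1,0,0,-2,0,0,0,1,0,0,-2,0,0,0,1,0,0,0,0,0,0,1,0,0,0,0,0,0,1])

```text
time_s: 15.15
position: [0.5169, -0.0581, 0.1269]
eef_rot: [-3.141, -0.0, 3.135]
contact_force: [0.2, 1.9, 2.1]
finger_gap: 0.148
grip_force: 18.0
```

```bash
python3 r.py
```

```text
15.15 yaw 179.61 q7 1.772 tau7 0.110 Mz -0.031 pos [ 0.5169 -0.0581  0.1269] F [0.2 1.9 2.1] M [ 0.3  -0.36 -0.03] gap 0.148 grip 18.0
```

Emit:
send_rows(moves=[0,0,-2,0,0.03,0,1,0,0,-2,0,0,0,1,0,0,0,0,0,0,1,0,0,0,0,0,0,1])

```text
time_s: 15.48
position: [0.5168, -0.058, 0.1268]
eef_rot: [-3.141, -0.0, -3.079]
contact_force: [0.4, 0.2, 1.9]
finger_gap: 0.149
grip_force: 18.0
```

```bash
python3 r.py
```

```text
15.4833 yaw -176.40 q7 1.832 tau7 0.211 Mz -0.149 pos [ 0.5168 -0.058   0.1268] F [0.4 0.2 1.9] M [ 0.   -0.26 -0.15] gap 0.149 grip 18.0
```

Emit:
send_rows(moves=[0,0,-1.5,0,0,0,1,0,0,-1.5,0,0,0,1,0,0,0,0,0,0,1,0,0,0,0,0,0,1])

```text
time_s: 15.82
position: [0.5169, -0.0578, 0.1269]
eef_rot: [-3.141, -0.0, -3.025]
contact_force: [-0.5, -1.8, 2.1]
finger_gap: 0.152
grip_force: 18.0
```

```bash
python3 r.py
```

```text
15.8167 yaw -173.30 q7 1.879 tau7 0.311 Mz -0.251 pos [ 0.5169 -0.0578  0.1269] F [-0.5 -1.8  2.1] M [-0.38 -0.15 -0.25] gap 0.152 grip 18.0
```

It stiffened going back at about 1.5 rad, so the thread has caught. Next I run it clockwise through the part known to be free.

Emit:
send_rows(moves=[0,0,3,0,0,0,1,0,0,5,0,0,0,1,0,0,5,0,0,0,1,0,0,5,0,0,0,1,0,0,5,0,0,0,1,0,0,5,0,0,0,1,0,0,5,0,0,0,1,0,0,5,0,0,0,1,0,0,5,0,0,0,1,0,0,4,0,0,0,1,0,0,2,0,0,0,1,0,0,0,0,0,0,1])

```text
time_s: 16.82
position: [0.5166, -0.0588, 0.1268]
eef_rot: [-3.14, 0.001, 2.403]
contact_force: [-1.4, -4.6, 3.7]
finger_gap: 0.153
grip_force: 18.0
```

```bash
python3 r.py
```

```text
16.8167 yaw 137.67 q7 1.141 tau7 -0.292 Mz -0.039 pos [ 0.5166 -0.0588  0.1268] F [-1.4 -4.6  3.7] M [-1.11  0.17 -0.04] gap 0.153 grip 18.0
```

Emit:
send_rows(moves=[0,0,3,-0.04,-0.1,-0.03,1,0,0,5,0,0,0,1,0,0,5,0,0,0,1,0,0,5,0,0,0,1,0,0,5,0,0,0,1,0,0,5,0,0,0,1,0,0,5,0,0,0,1,0,0,5,0,0,0,1,0,0,4,0,0,0,1,0,0,3,0,0,0,1,0,0,0,0,0,0,1,0,0,0,0,0,0,1])

```text
time_s: 17.82
position: [0.5156, -0.0593, 0.1268]
eef_rot: [-3.14, 0.001, 1.62]
contact_force: [-3.0, -5.2, 4.5]
finger_gap: 0.154
grip_force: 18.0
```

```bash
python3 r.py
```

```text
17.8167 yaw 92.81 q7 0.481 tau7 -0.001 Mz -0.012 pos [ 0.5156 -0.0593  0.1268] F [-3.  -5.2  4.5] M [-1.17  0.54 -0.01] gap 0.154 grip 18.0
```

Emit:
send_rows(moves=[0,0,3,-0.1,-0.06,-0.04,1,0,0,5,0,0,0,1,0,0,5,0,0,0,1,0,0,5,0,0,0,1,0,0,5,0,0,0,1,0,0,5,0,0,0,1,0,0,4,0,0,0,1,0,0,3,0,0,0,1,0,0,0,0,0,0,1,0,0,0,0,0,0,1])

```text
time_s: 18.65
position: [0.5149, -0.0592, 0.1269]
eef_rot: [-3.139, 0.001, 1.01]
contact_force: [-3.2, -2.5, 1.7]
finger_gap: 0.146
grip_force: 18.0
```

```bash
python3 r.py
```

```text
18.65 yaw 57.90 q7 -0.022 tau7 -0.023 Mz -0.044 pos [ 0.5149 -0.0592  0.1269] F [-3.2 -2.5  1.7] M [-0.63  0.74 -0.04] gap 0.146 grip 18.0
```

Emit:
send_rows(moves=[0,0,3,-0.06,-0.02,0,1,0,0,3,0,0,0,1,0,0,3,0,0,0,1,0,0,3,0,0,0,1,0,0,3,0,0,0,1,0,0,0,0,0,0,1,0,0,0,0,0,0,1])

```text
time_s: 19.23
position: [0.5146, -0.059, 0.1269]
eef_rot: [-3.139, 0.001, 0.749]
contact_force: [-2.7, 0.1, -0.4]
finger_gap: 0.148
grip_force: 18.0
```

```bash
python3 r.py
```

```text
19.2333 yaw 42.93 q7 -0.234 tau7 -0.019 Mz -0.073 pos [ 0.5146 -0.059   0.1269] F [-2.7  0.1 -0.4] M [-0.14  0.83 -0.07] gap 0.148 grip 18.0
```

Emit:
send_rows(moves=[0,0,2,-0.03,-0.03,0,1,0,0,2,0,0,0,1,0,0,2,0,0,0,1,0,0,1,0,0,0,1,0,0,0,0,0,0,1,0,0,0,0,0,0,1])

```text
time_s: 19.73
position: [0.5145, -0.0589, 0.1269]
eef_rot: [-3.14, 0.001, 0.626]
contact_force: [-2.3, 1.7, -4.5]
finger_gap: 0.154
grip_force: 18.0
```

```bash
python3 r.py
```

```text
19.7333 yaw 35.87 q7 -0.334 tau7 0.023 Mz -0.056 pos [ 0.5145 -0.0589  0.1269] F [-2.3  1.7 -4.5] M [ 0.33  0.56 -0.06] gap 0.154 grip 18.0
```

Emit:
send_rows(moves=[0,0,2,0,-0.05,0.04,1,0,0,2,0,0,0,1,0,0,2,0,0,0,1,0,0,1,0,0,0,1,0,0,0,0,0,0,1,0,0,0,0,0,0,1])

```text
time_s: 20.23
position: [0.5144, -0.0588, 0.1269]
eef_rot: [-3.14, 0.0, 0.503]
contact_force: [-3.2, 3.1, -1.1]
finger_gap: 0.152
grip_force: 18.0
```

```bash
python3 r.py
```

```text
20.2333 yaw 28.83 q7 -0.434 tau7 0.027 Mz -0.031 pos [ 0.5144 -0.0588  0.1269] F [-3.2  3.1 -1.1] M [ 0.59  0.98 -0.03] gap 0.152 grip 18.0
```

Emit:
send_rows(moves=[0,0,2,-0.02,-0.1,0,1,0,0,2,0,0,0,1,0,0,2,0,0,0,1,0,0,1,0,0,0,1,0,0,0,0,0,0,1,0,0,0,0,0,0,1])

```text
time_s: 20.73
position: [0.5143, -0.0586, 0.1269]
eef_rot: [3.141, -0.0, 0.38]
contact_force: [-1.7, 1.1, -5.7]
finger_gap: 0.152
grip_force: 18.0
```

```bash
python3 r.py
```

```text
20.7333 yaw 21.80 q7 -0.534 tau7 0.030 Mz -0.021 pos [ 0.5143 -0.0586  0.1269] F [-1.7  1.1 -5.7] M [ 0.21  0.39 -0.02] gap 0.152 grip 18.0
```

Emit:
send_rows(moves=[0,0,2,-0.02,-0.03,0.05,1,0,0,2,0,0,0,1,0,0,2,0,0,0,1,0,0,1,0,0,0,1,0,0,0,0,0,0,1,0,0,0,0,0,0,1])

```text
time_s: 21.23
position: [0.5142, -0.0584, 0.1269]
eef_rot: [3.141, -0.001, 0.258]
contact_force: [-1.8, 2.2, 0.1]
finger_gap: 0.148
grip_force: 18.0
```

```bash
python3 r.py
```

```text
21.2333 yaw 14.80 q7 -0.632 tau7 0.029 Mz -0.036 pos [ 0.5142 -0.0584  0.1269] F [-1.8  2.2  0.1] M [ 0.32  0.68 -0.04] gap 0.148 grip 18.0
```

Emit:
send_rows(moves=[0,0,2,-0.02,-0.05,0,1,0,0,2,0,0,0,1,0,0,2,0,0,0,1,0,0,1,0,0,0,1,0,0,0,0,0,0,1,0,0,0,0,0,0,1])

```text
time_s: 21.73
position: [0.5141, -0.0583, 0.1269]
eef_rot: [3.141, -0.001, 0.136]
contact_force: [-0.5, 0.6, 0.5]
finger_gap: 0.153
grip_force: 18.0
```

```bash
python3 r.py
```

```text
21.7333 yaw 7.79 q7 -0.731 tau7 0.031 Mz -0.034 pos [ 0.5141 -0.0583  0.1269] F [-0.5  0.6  0.5] M [ 0.09  0.3  -0.03] gap 0.153 grip 18.0
```

Emit:
send_rows(moves=[0,0,2,-0.02,-0.02,0,1,0,0,2,0,0,0,1,0,0,2,0,0,0,1,0,0,1,0,0,0,1,0,0,0,0,0,0,1,0,0,0,0,0,0,1])

```text
time_s: 22.23
position: [0.5141, -0.0581, 0.1269]
eef_rot: [3.141, -0.002, 0.014]
contact_force: [1.3, -0.4, -0.6]
finger_gap: 0.154
grip_force: 18.0
```

```bash
python3 r.py
```

```text
22.2333 yaw 0.79 q7 -0.830 tau7 0.031 Mz -0.073 pos [ 0.5141 -0.0581  0.1269] F [ 1.3 -0.4 -0.6] M [ 0.02 -0.2  -0.07] gap 0.154 grip 18.0
```

Emit:
send_rows(moves=[0,0,2,0,0,0,1,0,0,2,0,0,0,1,0,0,2,0,0,0,1,0,0,1,0,0,0,1,0,0,0,0,0,0,1,0,0,0,0,0,0,1])

```text
time_s: 22.73
position: [0.5141, -0.0579, 0.1269]
eef_rot: [3.141, -0.002, -0.108]
contact_force: [3.1, -0.1, 0.0]
finger_gap: 0.152
grip_force: 18.0
```

```bash
python3 r.py
```

```text
22.7333 yaw -6.20 q7 -0.929 tau7 0.031 Mz -0.030 pos [ 0.5141 -0.0579  0.1269] F [ 3.1 -0.1  0. ] M [-0.05 -0.5  -0.03] gap 0.152 grip 18.0
```

Emit:
send_rows(moves=[0,0,2,0.05,0,0,1,0,0,2,0,0,0,1,0,0,2,0,0,0,1,0,0,1,0,0,0,1,0,0,0,0,0,0,1,0,0,0,0,0,0,1])

```text
time_s: 23.23
position: [0.5142, -0.0578, 0.1269]
eef_rot: [-3.141, -0.001, -0.23]
contact_force: [1.9, 0.7, 4.3]
finger_gap: 0.15
grip_force: 18.0
```

```bash
python3 r.py
```

```text
23.2333 yaw -13.19 q7 -1.029 tau7 -0.052 Mz 0.098 pos [ 0.5142 -0.0578  0.1269] F [1.9 0.7 4.3] M [ 0.19 -0.19  0.1 ] gap 0.150 grip 18.0
```

Emit:
send_rows(moves=[0,0,2,0,0,-0.04,1,0,0,2,0,0,0,1,0,0,0,0,0,0,1,0,0,0,0,0,0,1])

```text
time_s: 23.57
position: [0.5141, -0.0577, 0.1269]
eef_rot: [3.142, -0.001, -0.299]
contact_force: [3.8, 0.9, -0.8]
finger_gap: 0.151
grip_force: 18.0
```

```bash
python3 r.py
```

```text
23.5667 yaw -17.15 q7 -1.086 tau7 -0.178 Mz 0.137 pos [ 0.5141 -0.0577  0.1269] F [ 3.8  0.9 -0.8] M [ 0.1  -0.7   0.14] gap 0.151 grip 18.0
```

Emit:
send_rows(moves=[0,0,1.5,0.05,0,0,1,0,0,1.5,0,0,0,1,0,0,0,0,0,0,1,0,0,0,0,0,0,1,0,0,0,0,0,0,1])

```text
time_s: 23.98
position: [0.5142, -0.0576, 0.1269]
eef_rot: [-3.141, 0.0, -0.353]
contact_force: [2.9, 2.6, -0.4]
finger_gap: 0.154
grip_force: 18.0
```

```bash
python3 r.py
```

```text
23.9833 yaw -20.22 q7 -1.129 tau7 -0.247 Mz 0.274 pos [ 0.5142 -0.0576  0.1269] F [ 2.9  2.6 -0.4] M [ 0.44 -0.35  0.27] gap 0.154 grip 18.0
```

Emit:
send_rows(moves=[0,0,1,0,0,0,1,0,0,1,0,0,0,1,0,0,0,0,0,0,1,0,0,0,0,0,0,1,0,0,0,0,0,0,1,0,0,0,0,0,0,1])

```text
time_s: 24.48
position: [0.5142, -0.0577, 0.1269]
eef_rot: [-3.141, 0.001, -0.388]
contact_force: [1.3, 4.6, -1.0]
finger_gap: 0.151
grip_force: 18.1
```

```bash
python3 r.py
```

```text
24.4833 yaw -22.24 q7 -1.158 tau7 -0.334 Mz 0.366 pos [ 0.5142 -0.0577  0.1269] F [ 1.3  4.6 -1. ] M [ 0.71 -0.31  0.37] gap 0.151 grip 18.1
```

Torque is about 0.35 N m and rising at 3 N m/rad, so it is home and snug, and it was held there. Now I release and retreat straight up.

Emit:
send_rows(moves=[0,0,0,0,-0.06,0,1,0,0,0,0,0,0,1,0,0,0,0,0,0,0.7,0,0,0,0,0,0,0.5,0,0,0,0,0,0,0.3,0,0,0,0,0,0,0.3,0,0,0,0,0,0,0.3,0,0,0,0,0,0,0.3,0,0,0,0,0,0,0.3,0,0,0,0,0,0,0.3])

```text
time_s: 25.32
position: [0.5145, -0.0575, 0.127]
eef_rot: [3.142, -0.0, -0.389]
contact_force: [0.7, 0.1, -0.1]
finger_gap: 0.694
grip_force: 0.0
```

```bash
python3 r.py
```

```text
25.3167 yaw -22.26 q7 -1.159 tau7 -0.000 Mz 0.000 pos [ 0.5145 -0.0575  0.127 ] F [ 0.7  0.1 -0.1] M [0.03 0.15 0.  ] gap 0.694 grip 0.0
```

Emit:
send_rows(moves=[0,0,0,0,0,-0.8,0.3,0,0,0,0,0,-2,0.3,0,0,0,0,0,-2.5,0.3,0,0,0,0,0,-2.5,0.3,0,0,0,0,0,-1.2,0.3,0,0,0,0,0,0,0.3,0,0,0,0,0,0,0.3,0,0,0,0,0,0,0.3])

```text
time_s: 25.98
position: [0.5139, -0.0569, 0.2159]
eef_rot: [3.141, 0.002, -0.388]
contact_force: [-1.4, -0.1, 0.2]
finger_gap: 0.697
grip_force: 0.0
```

```bash
python3 r.py; python3 - <<'E'
from h import *
s=arm.grab_frame("scene")
cv2.imwrite("pics/end.png",cv2.resize(s["image"][135:275,175:355],(720,560),interpolation=cv2.INTER_CUBIC)[:,:,::-1])
E
```

```text
25.9833 yaw -22.23 q7 -1.262 tau7 -0.000 Mz -0.027 pos [ 0.5139 -0.0569  0.2159] F [-1.4 -0.1  0.2] M [ 0.03  0.16 -0.03] gap 0.697 grip 0.0
```

View pics/end.png

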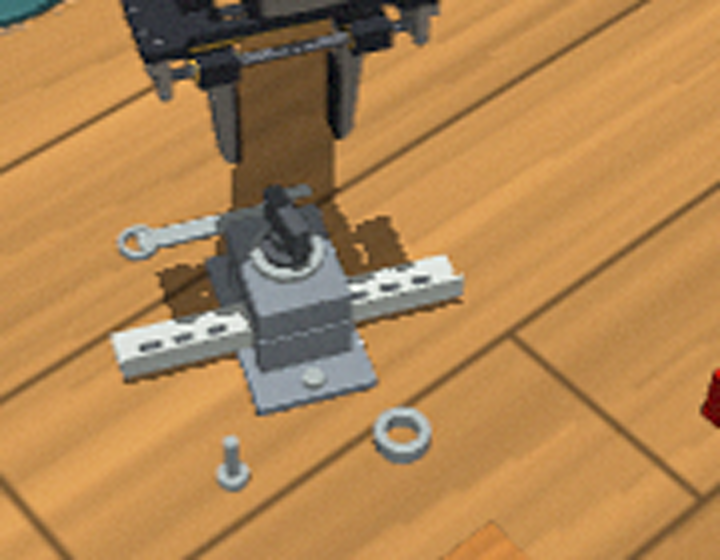

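The picture shows the fingers clear above the bar, which stands at about (287,212) in the crop. The spanner, bolt and collar have not moved.

```bash
python3 -c "
from station import arm
print(arm.hand_in())"
```

```text
the job is handed in; nothing more can be done
None
```

The screw crossed at first, so I eased it back until the thread caught, ran it clockwise until it was home and snug at about 0.3 N m, let go and handed the job in at about 26 s. Spanner, bolt and collar look unmoved in the last picture; no verdict was returned.

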